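# Close the flux tins

## Robot

A 6-joint arm with a two-finger parallel gripper is mounted at the origin on the work surface. World frame = base frame: x ahead of the robot, y to its left, z up, the work surface at z = 0. Lengths are in mm, angles in rad, forces in N, time in s.
With the tool pointing down it reaches from about 350 to 775 mm from the base axis. Payload 7.3 kg.
Tool frame: the origin (TCP) lies on the centre line of the jaws, within the pads' length; the fingertips stand 22 mm ahead of it and the grasp point (between the pads) lies 3 mm ahead of it (bot.finger_overhang is the distance from the TCP to the fingertips, in mm); y points along the fingers, z is the direction in which the jaws open and shut, and the axes are right-handed (so a half turn about y gives the same grasp; the last joint's range is limited). The gripper opens to 92 mm and grips with 3 to 60 N. Pads are 19 mm wide; open, the fingers measure 130 mm over their backs; the gripper's body (75 mm by 190 mm) begins 47 mm behind the grasp point.
Start: joints at [-1.265, 0.342, 1.524, -0, 1.275, -0.146], TCP at [229.231, -472.33, 248.741] pointing down, gripper open.
Joint ranges: [-2.53, 2.53], [-0.77, 2.02], [0.04, 2.7], [-1, 4.14], [0.28, 2.66], [-3.11, 3.11]. Speed limits (rad/s): [2.57, 2.57, 3.14, 3.14, 3.14, 3.14].

## Interface

Orientations are given as [roll, pitch, yaw] about the fixed x, y, z axes, in that order (R = Rz(yaw) Ry(pitch) Rx(roll)).
In Python, from plant import bot, viewer, find_in, spot_point gives the robot as it stands.
- The arm moves only by the tool send_rows, never from a script. Its argument "moves" is a list of rows, each a list of 3 entries, a list of its own where there are three numbers: the shift along the tool's x, y, z in mm, then the turn, a rotation vector about the tool's x, y, z in degrees, then the finger opening in mm, from 0 to 91.8. A call has 1 to 20 rows; each row shifts and turns the pose as measured when the row begins, along the tool's axes as they then stand; what a row does not reach is not made up. A row lasts 1/8 s, in which the tool goes at most 62.5 mm and 10.7 degrees, less where a joint would pass 70% of its speed; a pose out of reach is approached as far as the arm can. A call with a gripper value outside its range is refused whole. The fingers move at their own pace and stop on an object; the grip force is fixed at half the most. Time passes only in rows, so rows that do not move let the fingers close. It gives the time, the measured TCP pose, the force and the opening at its end, in the units of the state.
- bot.get_obs(): the state, without advancing time (a new reading comes with each control period).
- viewer.capture(name): name is "scene" or "top"; returns the picture (400x640x3 uint8, blue, green, red); there is no depth.
- viewer.camera_model(name): a dict with "fx", "fy", "cx", "cy" (pixels), "distortion" ([k1, k2, p1, p2, k3] as OpenCV has them; the pictures are not rectified), "rvec" (rotation vector, rad) and "tvec" (3), from world to camera coordinates, as OpenCV has them. Camera axes: x right, y down, z forward; pixel columns grow to the right and rows downward; lengths in mm; the calibration is good to about 2 mm. A picture is of the moment at which its call begins. camera_model takes no time and is no camera call.
- bot.close_job(): hands the job in, once; it reports no verdict.
Trained networks look in the newest picture that a camera, given by its name, has taken for a name from the list of things; names that differ only in an ending like _2 or _b are one class to them, and where a whole thing is asked for, a point or a joint stands for the part that bears it (a point fixed in the world has none). Each returns a list of dicts, best first, with "conf" (0 to 1); they miss things now and then, are a little off and sometimes report something else, mostly with a low value. They report only what shows in the picture. A call takes as long as a camera call. They do not tell look-alikes from the thing itself.
- find_in(camera, thing): "extent" ([centre column, centre row, width, height] in pixels, round what is visible of it).
- spot_point(camera, thing): "point" ([column, row] in pixels: a listed point, or the origin of a listed thing).
The state is a dict: "time": time; "joint_positions": joint angles; "dq": joint speeds; "tau": joint torques, N m; "tool_pos": TCP position; "tcp_rot": TCP orientation; "contact_force": force on the tool from outside, world axes, zero at the start; "moment": the same for the moment, N m; "grip_width": finger opening in mm.
Only numpy, scipy, OpenCV 4.12 (cv2) and the standard library are available. Lean on these libraries where they do the work, as an engineer would, in place of code of your own. Each camera call takes 0.05 s, during which the arm holds its last target.

## Task

Two of the three leaning flux tins are not shut. First press the lid that stands proud down until it is fully home, and confirm it with a firm push of about 20 N along the tin. Then put the loose lid on the open tin, press it down against the stiff follower disc inside until its flange sits flat on the rim, confirm it with the same firm push, and let go; never press either lid harder than 80 N, and do not shove the hammer, brush, wrench or steel block about.

Things in the scene. Friction and masses are not known exactly. Their poses are not given: they have to be found in the camera images.
- tin_a: The open steel tin, 84 mm across, 130 mm long, bore 74 mm, wall 5 mm, fixed in a stand on the table that leans it 30 degrees from upright. Origin: centre of its bottom; z runs along the tin out of the mouth, which leans to the robot's side; y is level.
- disc (a joint): How far the flat black follower disc (71 mm across) inside the open tin has been pushed down, in m. At 0, the start, it closes the bore 10 mm below the rim; it slides 14 mm at most, with a steady drag of about 8 N, and stays where it is pushed. A lid just laid in therefore stands 8 mm proud until pressed.
- tin_a_mouth (a point): Centre of the open tin's mouth, in the plane of the rim, 130 mm along the tin's z axis from its origin
- lid_a: The loose lid, 0.2 kg, lying plug down on the table: plain steel push-in lid: plug 70 mm across and 18 mm deep (tapering to 62 mm at its foot) with a rubber seal under a 90 mm round flange 6 mm thick, on which stands a black bar grip 50 mm long, 24 mm wide, 34 mm tall. Origin: centre of the plug's foot; z up through the grip, x along the grip's 50 mm length; the fingers close across its 24 mm along y. Total height 58 mm.
- lid_a_seat (a point): Centre of the underside of the loose lid's flange, 18 mm above its origin; it meets the centre of the open tin's mouth when the lid is home (plug clearance 2 mm all round)
- lid_a_top (a point): Centre of the top of the loose lid's grip, 58 mm above its origin
- tin_b: Another such steel tin, 84 mm across, 130 mm long, bore 74 mm, wall 5 mm, fixed in a stand on the table that leans it 30 degrees from upright. Origin: centre of its bottom; z runs along the tin out of the mouth, which leans to the robot's side; y is level. Its lid is in its mouth but stands proud.
- lid_b (a joint): How far the proud lid (same shape and size as the loose lid, kept square in the tin's mouth) has been pressed in along its tin, in m: 0 is 10 mm proud, 0.010 is fully home against the rim; it starts at 0 to 0.004. It moves against a steady drag of about 9 N, then meets the firm stop of its rubber seal, and stays where it is left.
- lid_b_top (a point): Centre of the top of the proud lid's grip, 40 mm above its flange's underside along the tin; the grip's 50 mm length lies along the tin's x axis, its 24 mm width along y
- tin_c: A third such steel tin, 84 mm across, 130 mm long, bore 74 mm, wall 5 mm, fixed in a stand on the table that leans it 30 degrees from upright. Origin: centre of its bottom; z runs along the tin out of the mouth, which leans to the robot's side; y is level. Its lid is on and already fully home: nothing to do.
- hammer: Hammer lying on the table, 260 mm, loose; bystander
- brush: Brush lying on the table, 170 mm, loose; bystander, between the loose lid and the tins
- wrench: Wrench lying on the table, 200 mm, loose; bystander
- block: Steel block 90 x 70 x 30 mm, loose; bystander, between the loose lid and the tins
Things that resemble listed ones, but are neither listed nor needed, are in the scene too. Leave any green or purple look-alike of the part that bears tin_a alone.

How it is judged (in metres and radians):
On the way, in this order (a step that is already met when the one before it is completed fails the run):
1. the proud lid is fully home (within 2 mm) and is being pressed there with more than 14 N (value of joint lid_b above 0.008 m and contact force between lid_b and anything else above 14 N), for 0.15 s.
2. the loose lid is fully home on the open tin (flange within 2.5 mm of the rim and square) and is being pressed there with more than 14 N (z of lid_a_seat in the frame of tin_a between 0.125 and 0.1325 m and distance between lid_a_seat and tin_a_mouth below 0.008 m and angle between the z axis of lid_a and the z axis of tin_a, either way round below 0.06 rad and contact force between lid_a and tin_a above 14 N), for 0.15 s.
At the end, for the whole second after the job is handed in: The proud lid is within 2 mm of fully home; the loose lid sits on the open tin with its flange within 2.5 mm of the rim, within 8 mm of centred and within 0.06 rad of square, at rest (value of joint lid_b above 0.008 m and z of lid_a_seat in the frame of tin_a between 0.125 and 0.1325 m and distance between lid_a_seat and tin_a_mouth below 0.008 m and angle between the z axis of lid_a and the z axis of tin_a, either way round below 0.06 rad and linear speed of lid_a below 0.02 m/s); the robot touches nothing.
It fails at once if the proud lid is pressed with more than 80 N (contact force between lid_b and anything else above 80 N).
It fails at once if the loose lid is pressed onto its tin with more than 80 N (contact force between lid_a and tin_a above 80 N).
It fails at once if a bystander (hammer, brush, wrench or block) is moved more than 30 mm (distance of any of hammer, brush, wrench, block from where it was at the start of the episode above 0.03 m).
It also fails if it takes over 61 s, if anything falls off the work surface, if the arm or the gripper's body presses on something with over 40 N, if the wrist force passes 120 N, or if a joint passes its speed limit or range.

## Working session

There is one attempt and no reset: what is moved stays moved. The work goes in short steps, Python scripts to look and compute and a tool call to move; the robot and the scene stay as the last step left them, time stands still between calls to the robot, and variables do not carry over. Pictures are saved under pics/ and viewed, and the job is handed in when it is done.

Besides the shell and the picture viewer there is one more tool, called after "Request:" as name(argument=value, ...) on one line, values as JSON. send_rows: Moves the arm, as the interface text tells. Its arguments: {"type":"object","properties":{"moves":{"type":"array","items":{"type":"array"}}},"required":["moves"]}

```bash
ls; mkdir -p pics
python3 - <<'E'
from plant import bot, viewer, find_in, spot_point
import cv2
for n in ("scene","top"):
    im=viewer.capture(n); cv2.imwrite(f"pics/{n}0.png",im)
    m=viewer.camera_model(n); print(n,m)
    for t in ("tin_a","tin_a_mouth","lid_a","lid_a_top","lid_a_seat","lid_b_top","tin_b"):
        print(t,[(round(d['conf'],2),[round(float(v),1) for v in d['point']]) for d in spot_point(n,t)][:5])
print(bot.get_obs())
E
```

```text
pics
scene {'fx': 418.6568904282345, 'fy': 418.6568904282345, 'cx': 324.4943192639618, 'cy': 195.53412333201354, 'distortion': array([0.03730126, 0.        , 0.        , 0.        , 0.        ]), 'rvec': array([ 1.97210465,  1.47602801, -0.59492289]), 'tvec': array([-115.61561212, -207.71542511, 1688.19755087])}
tin_a [(0.85, [389.4, 150.3]), (0.73, [353.7, 277.7]), (0.72, [421.9, 257.1]), (0.7, [281.1, 309.4])]
tin_a_mouth [(0.83, [393.5, 116.4]), (0.75, [368.7, 149.7]), (0.73, [422.7, 215.5])]
lid_a [(0.81, [310.2, 228.2])]
lid_a_top [(0.65, [306.7, 218.7])]
lid_a_seat [(0.62, [307.5, 225.7])]
lid_b_top [(0.97, [347.4, 218.8]), (0.37, [307.5, 228.8])]
tin_b [(0.85, [389.4, 150.3]), (0.73, [353.7, 277.7]), (0.72, [421.9, 257.1]), (0.7, [281.1, 309.4])]
top {'fx': 407.8763977348539, 'fy': 407.8763977348539, 'cx': 316.35669668685995, 'cy': 202.30830958363723, 'distortion': array([-0.10792222,  0.        ,  0.        ,  0.        ,  0.        ]), 'rvec': array([ 2.09294843, -2.12515946,  0.22538307]), 'tvec': array([  12.15687995,  478.02807109, 1326.15998745])}
tin_a [(0.94, [257.7, 1
[... 516 characters left out ...]
86.8]), (0.58, [315.3, 147.0])]
{'time': 0.8, 'joint_positions': array([-1.26503676e+00,  3.41991824e-01,  1.52407311e+00, -1.49982777e-05,
        1.27539996e+00, -1.46017213e-01]), 'dq': array([-0.00199688, -0.00049209,  0.00012598, -0.00171899,  0.00103767,
       -0.00148342]), 'tau': array([-1.57404065e-03, -4.31094503e+01, -2.44469798e+01,  7.17187347e-02,
        4.82149632e-02,  2.37316658e-05]), 'tool_pos': array([ 229.21307518, -472.35144308,  248.7541584 ]), 'tcp_rot': array([-1.57067201e+00, -3.27856805e-05, -2.68981151e+00]), 'contact_force': array([-0.54793471,  1.24463104, -0.009526  ]), 'moment': array([-0.01749212, -0.0474812 ,  0.03011575]), 'grip_width': 91.59559930370885}
```

View pics/scene0.png

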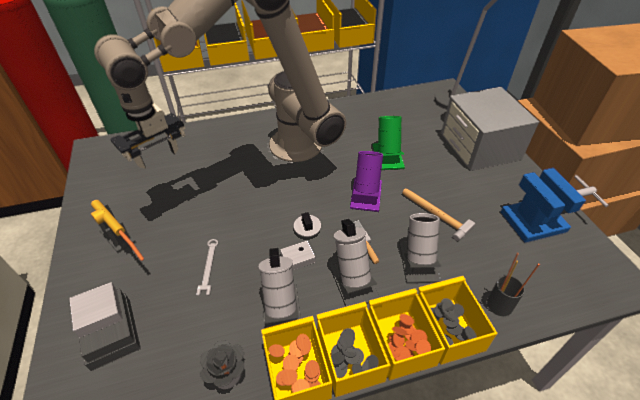

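View pics/top0.png

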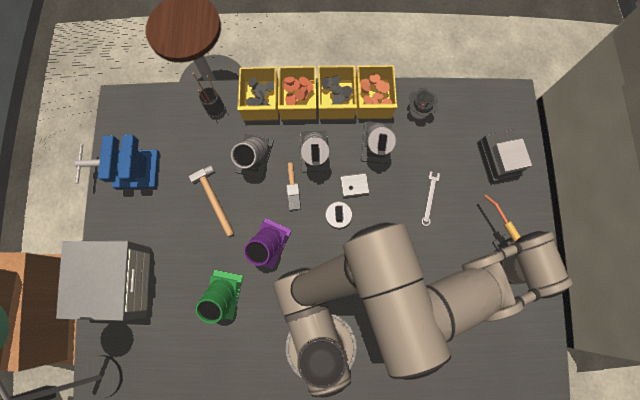

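Run:
```python
import cv2
a=cv2.imread('pics/scene0.png')[80:330,230:480]; cv2.imwrite('pics/s_crop.png',cv2.resize(a,(600,600),interpolation=cv2.INTER_CUBIC))
a=cv2.imread('pics/top0.png')[110:340,180:410]; cv2.imwrite('pics/t_crop.png',cv2.resize(a,(600,600),interpolation=cv2.INTER_CUBIC))
```

```text
(no output)
```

View pics/s_crop.png

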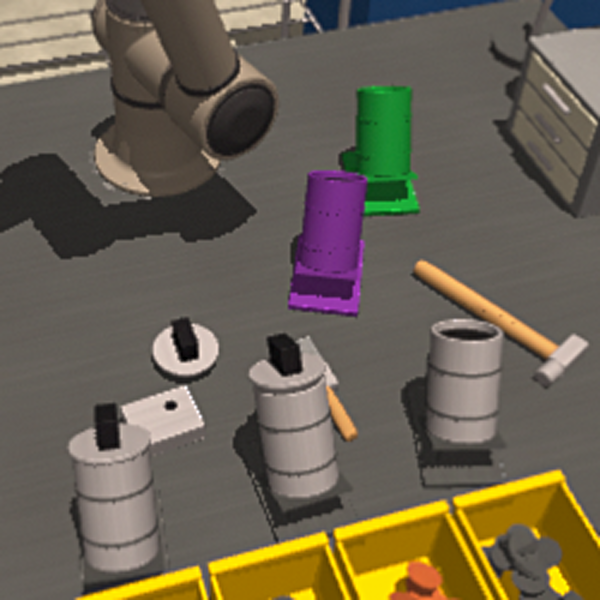

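View pics/t_crop.png

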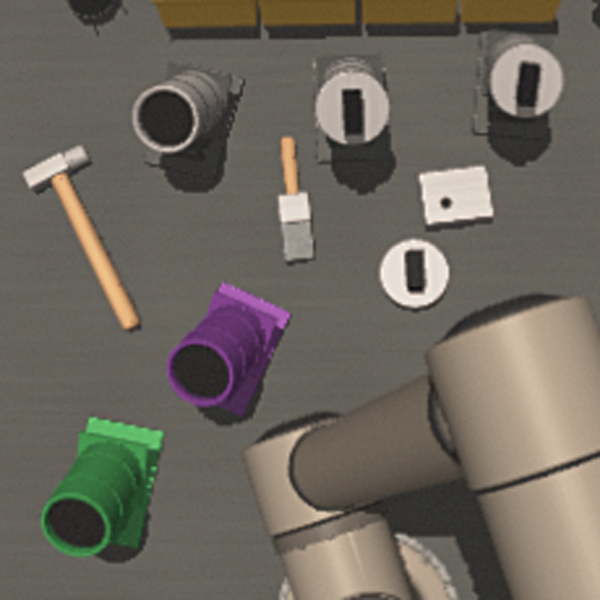

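Run:
```python
import cv2,numpy as np
s=cv2.imread('pics/scene0.png');t=cv2.imread('pics/top0.png')
def c(im,x,y,w=50,h=37,k=8): return cv2.resize(im[y-h:y+h,x-w:x+w],None,fx=4,fy=4,interpolation=cv2.INTER_CUBIC)
A=lambda im,ps:np.hstack([cv2.resize(im[y-50:y+50,x-33:x+33],(264,400),interpolation=cv2.INTER_CUBIC) for x,y in ps])
cv2.imwrite('pics/s_tins.png',A(s,[(277,275),(350,245),(423,240)]))
cv2.imwrite('pics/t_tins.png',A(t,[(380,145),(315,150),(250,150)]))
```

```text
(no output)
```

View pics/s_tins.png

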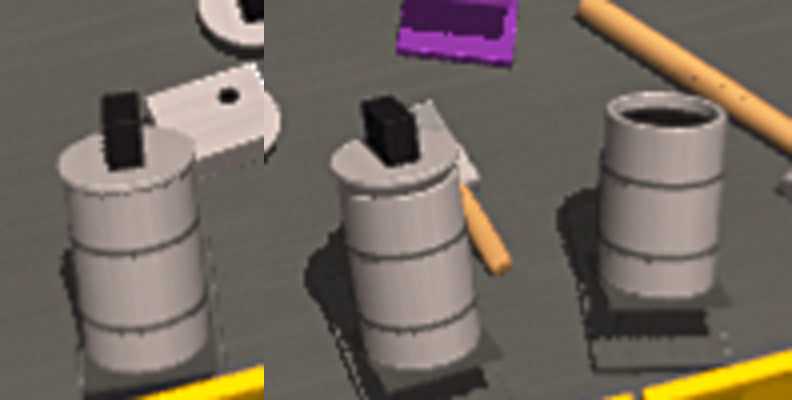

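View pics/t_tins.png

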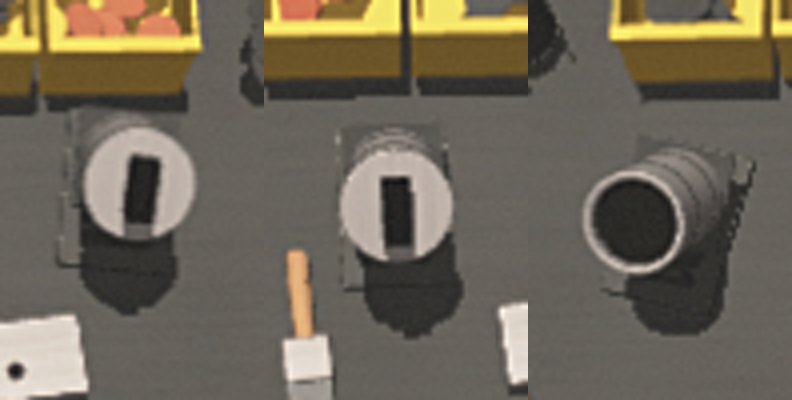

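```bash
cat > h.py <<'E'
import numpy as np, cv2
from scipy.spatial.transform import Rotation as Ro
from scipy.optimize import least_squares
from scipy.ndimage import map_coordinates
from plant import bot, viewer, find_in, spot_point
CM={n:viewer.camera_model(n) for n in("scene","top")}
def K(m): return np.array([[m['fx'],0,m['cx']],[0,m['fy'],m['cy']],[0,0,1.]])
def proj(n,P):
    m=CM[n]; return cv2.projectPoints(np.asarray(P,float).reshape(-1,3),m['rvec'],m['tvec'],K(m),m['distortion'])[0].reshape(-1,2)
def ray(n,uv):
    m=CM[n]; R=cv2.Rodrigues(m['rvec'])[0]
    x=cv2.undistortPoints(np.array([[uv]],float),K(m),m['distortion'])[0,0]
    d=R.T@np.array([x[0],x[1],1]); return -R.T@m['tvec'].ravel(), d/np.linalg.norm(d)
def tri(a,b):
    (o1,d1),(o2,d2)=ray("scene",a),ray("top",b)
    t=np.linalg.lstsq(np.c_[d1,-d2],o2-o1,rcond=None)[0]
    p,q=o1+t[0]*d1,o2+t[1]*d2; return (p+q)/2,np.linalg.norm(p-q)
def onplane(n,uv,z):
    o,d=ray(n,uv); return o+d*(z-o[2])/d[2]
E
python3 - <<'E'
from h import *
print(tri((422.7,215.5),(242.5,156.5)))
print(tri((347.4,218.8),(315.1,155.5)))
# grip top centres by eye: left tin
print('left grip', tri((277-33+122/4,275-50+95/4),(380-33+145/4,145-50+160/4)))
print(onplane("top",(339.3,214),58), onplane("scene",(306.7,218.7),58))
s=cv2.imread('pics/scene0.png')
cv2.imwrite('pics/s_z.png',np.hstack([cv2.resize(s[y:y+50,x:x+36],(360,500),interpolation=cv2.INTER_CUBIC) for x,y in[(258,247),(331,217)]]))
E
```

```text
(array([609.62026048, 239.27013258, 154.82796214]), np.float64(1.294359117172966))
(array([594.87142376,   9.01131802, 198.5790234 ]), np.float64(4.702818307150065))
left grip (array([ 652.0661697 , -203.65904402,  216.60505742]), np.float64(2.081820463232566))
[435.53523235 -71.14452612  58.        ] [445.0914855  -69.42014366  58.        ]
```

View pics/s_z.png

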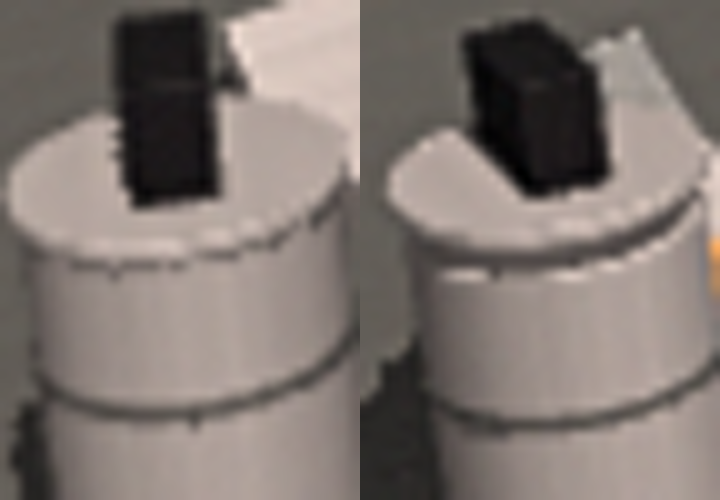

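```bash
cat > fit.py <<'E'
from h import *
G={n:cv2.cvtColor(cv2.imread(f'pics/{n}0.png'),cv2.COLOR_BGR2GRAY).astype(float) for n in CM}
th=np.linspace(0,2*np.pi,240,endpoint=False)
def frame(a):
    z=np.array([.5*np.cos(a),.5*np.sin(a),np.sqrt(.75)]); y=np.array([-np.sin(a),np.cos(a),0]); x=np.cross(y,z); return np.c_[x,y,z]
def circ(R,h): return np.c_[R*np.cos(th),R*np.sin(th),0*th+h]
def hullpts(n,P,keep):
    p=proj(n,P); h=cv2.convexHull(p.astype(np.float32),returnPoints=False).ravel()
    q=p[h]; k=keep[h]; out=[]
    for i in range(len(h)):
        j=(i+1)%len(h)
        if not(k[i] or k[j]): continue
        a,b=q[i],q[j]; d=b-a; L=np.linalg.norm(d)
        if L<1e-6: continue
        m=max(1,int(L/0.7)); nv=np.array([d[1],-d[0]])/L
        for s in (np.arange(m)+.5)/m: out.append((a+s*d,nv))
    c=q.mean(0)
    return [(p,nv if nv@(p-c)>0 else -nv) for p,nv in out]   # outward normal
def meas(n,pts,sign,w=3.0):
    s=np.arange(-w,w+.01,.1); P=np.array([p for p,_ in pts]); N=np.array([v for _,v in pts])
    X=P[:,None]+N[:,None]*s[None,:,None]
    g=map_coordinates(cv2.GaussianBlur(G[n],(0,0),.7),[X[...,1],X[...,0]],order=3)
    d=sign*-np.gradient(g,s,axis=1)       # sign=+1: inside brighter
    k=d.argmax(1); v=d.max(1); ok=(v>12)&(k>0)&(k<len(s)-1)
    return P[ok],N[ok],s[k][ok]
def curves(kind,p,h=0):
    o=np.array(p[:3]);F=frame(p[3]);W=lambda L:o+L@F.T;out=[]
    for n in CM:
        if kind=='open':
            A=np.r_[circ(42,0),circ(42,-80)]; out.append((n,hullpts(n,W(A),np.r_[np.ones(240,bool),np.zeros(240,bool)]),1))
            if n=='top': out.append((n,hullpts(n,W(circ(37,0)),np.ones(240,bool)),-1))
        else:
            A=np.r_[circ(45,6+p[4]),circ(45,p[4])]; out.append((n,hullpts(n,W(A),np.ones(480,bool)),1))
            if n=='scene':
                A=np.r_[circ(42,-30),circ(42,-120)]; k=[q for q in hullpts(n,W(A),np.ones(480,bool)) if abs(q[1][0])>.8]; out.append((n,k,1))
            g=np.array([[sx*25,sy*12,40+p[4]] for sx in(-1,1) for sy in(-1,1)]+[[sx*25,sy*12,6+p[4]] for sx in(-1,1) for sy in(-1,1)])
            out.append((n,hullpts(n,W(g),np.ones(8,bool)),-1))
    return out
def fit(kind,p,free,its=12,w0=5):
    p=np.array(p,float)
    for it in range(its):
        w=max(1.8,w0*.75**it)
        M=[meas(n,c,s,w) for n,c,s in curves(kind,p)]
        names=[n for n,_,_ in curves(kind,p)]
        # linearise: shift of points via nearest-curve: numeric derivative of curve location along normal
        def res(dp):
            q=p.copy(); q[free]+=dp; r=[]
            for (P,N,s),(n,c,_) in zip(M,curves(kind,q)):
                if len(P)==0: continue
                C=np.array([x for x,_ in c]); T=P+N*s[:,None]
                # signed dist of target to curve
                D=((T[:,None]-C[None])**2).sum(2).argmin(1); CN=np.array([v for _,v in c])
                r.append(((T-C[D])*CN[D]).sum(1))
            return np.concatenate(r)
        sc=np.array([10,10,10,.2,10.])[free]
        r=least_squares(res,np.zeros(len(free)),loss='soft_l1',f_scale=.4,diff_step=1e-2,x_scale=sc) if 0 else least_squares(lambda u:res(u*sc),np.zeros(len(free)),loss='soft_l1',f_scale=.4,diff_step=0.02)
        p[free]+=r.x*sc
        if np.abs(r.x).max()<.002 and it>4: break
    rr=res(np.zeros(len(free))); print(kind,np.round(p,2),'rms',rr.std().round(2),len(rr),'med',np.median(np.abs(rr)).round(2)); return p
def draw(kind,p,ims,col=(0,0,255)):
    for n,c,_ in curves(kind,p):
        for q,_ in c: ims[n][tuple(np.round((q*4+1.5)).astype(int)[::-1])]=col
E
python3 - <<'E'
from fit import *
a0=np.pi
ims={n:cv2.resize(cv2.imread(f'pics/{n}0.png'),None,fx=4,fy=4,interpolation=cv2.INTER_CUBIC) for n in CM}
pa=fit('open',[609,239,150,np.pi-.4,0],[0,1,2,3])
F=lambda a:frame(a)[:,2]
pb=fit('lid',[*(np.array([595,9,198])-48*F(a0)),a0,8],[0,1,2,3]) ; 
pc=fit('lid',[*(np.array([652,-204,205])-40*F(a0)),a0,0],[0,1,2,3])
pb=fit('lid',[*pb[:2],pa[2],*pb[3:]],[0,1,2,3,4])
pc=fit('lid',[*pc],[0,1,2,3,4])
for k,p in(('open',pa),('lid',pb),('lid',pc)):
    draw(k,p,ims)
np.save('p.npy',[pa,pb,pc])
for n in CM:
    o=[]
    for p in(pc,pb,pa):
        u=(proj(n,p[:3])[0]*4).astype(int); o.append(ims[n][u[1]-180:u[1]+200,u[0]-130:u[0]+130])
    cv2.imwrite(f'pics/fit_{n}.png',np.hstack(o))
E
```

```text
open [615.   239.33 153.62   2.87   0.  ] rms 0.38 553 med 0.2
lid [625.94   8.78 155.82   3.19   8.  ] rms 0.45 657 med 0.2
lid [ 656.87 -207.52  155.21    3.02    0.  ] rms 0.38 662 med 0.3
lid [630.11   8.98 148.57   3.19  16.39] rms 0.42 670 med 0.2
lid [ 656.28 -207.46  156.21    3.02   -1.2 ] rms 0.38 663 med 0.3
```

```bash
ls pics
```

```text
fit_scene.png
fit_top.png
s_crop.png
s_tins.png
s_z.png
scene0.png
t_crop.png
t_tins.png
top0.png
```

View pics/fit_scene.png

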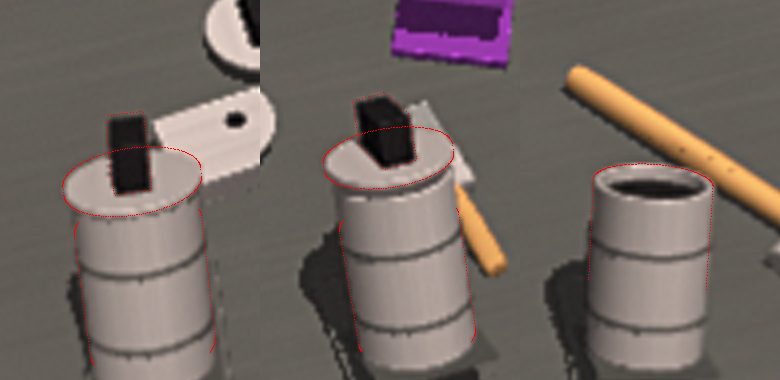

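View pics/fit_top.png

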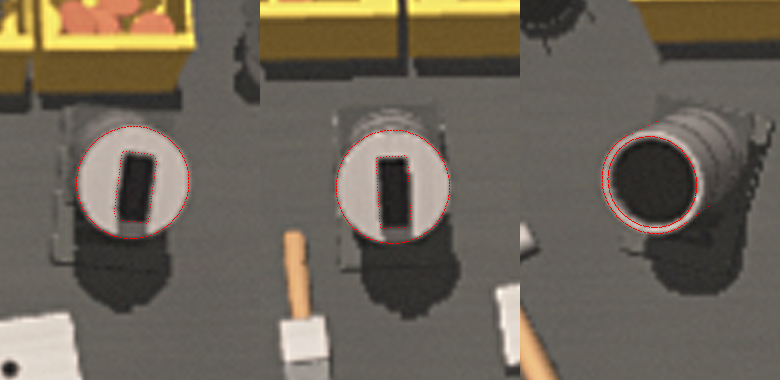

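```bash
cat >> fit.py <<'E'
_old=curves
def curves(kind,p,h=0):
    if kind!='open': return _old(kind,p)
    o=np.array(p[:3]);F=frame(p[3]);W=lambda L:o+L@F.T;one=np.ones(240,bool)
    A=np.r_[circ(42,0),circ(42,-130)]
    return [('top',hullpts('top',W(circ(42,0)),one),1),('top',hullpts('top',W(circ(37,0)),one),-1),
            ('scene',hullpts('scene',W(A),np.ones(480,bool)),1)]
E
python3 - <<'E'
from fit import *
ims={n:cv2.resize(cv2.imread(f'pics/{n}0.png'),None,fx=4,fy=4,interpolation=cv2.INTER_CUBIC) for n in CM}
pa,pb,pc=np.load('p.npy')
for a in(2.7,3.0): q=fit('open',[*pa[:3],a,0],[0,1,2,3],its=20)
fit('open',[*pa[:2],155,2.87,0],[0,1,3],its=20)
pa=q
pb=fit('lid',[*pb[:2],155,pb[3],8],[0,1,3,4])
print('b top',pb[:3]+(40+pb[4])*frame(pb[3])[:,2],'axis',frame(pb[3])[:,2])
draw('open',pa,ims); np.save('p.npy',[pa,pb,pc])
o=[]
for n in CM:
    u=(proj(n,pa[:3])[0]*4).astype(int); o.append(ims[n][u[1]-130:u[1]+200,u[0]-130:u[0]+130])
cv2.imwrite('pics/fit_a.png',np.hstack(o))
# lid a on the table: flange circle R45, top z=24,bottom 18 ; yaw by grip
def lc(p):
    out=[]; c,s=np.cos(p[2]),np.sin(p[2]); F=np.array([[c,-s,0],[s,c,0],[0,0,1]]); W=lambda L:np.array([p[0],p[1],0])+L@F.T
    for n in CM:
        out.append((n,hullpts(n,W(np.r_[circ(45,24),circ(45,18)]),np.ones(480,bool)),1))
        g=np.array([[sx*25,sy*12,z] for z in(24,58) for sx in(-1,1) for sy in(-1,1)]); out.append((n,hullpts(n,W(g),np.ones(8,bool)),-1))
    return out
import fit; fit.curves=lambda k,p,h=0: lc([p[0],p[1],p[3]])
pl=fit.fit('lida',[440,-70,0,0.0,0],[0,1,3])
print(pl)
for n in CM:
    for n2,c,_ in lc([pl[0],pl[1],pl[3]]):
        if n2==n:
            for q,_ in c: ims[n][tuple(np.round(q*4+1.5).astype(int)[::-1])]=(0,0,255)
o=[]
for n in CM:
    u=(proj(n,[pl[0],pl[1],20])[0]*4).astype(int); o.append(ims[n][u[1]-130:u[1]+130,u[0]-130:u[0]+130])
cv2.imwrite('pics/fit_l.png',np.hstack(o))
E
```

```text
open [614.73 238.81 154.59   2.89   0.  ] rms 0.38 797 med 0.3
open [614.73 238.81 154.6    2.89   0.  ] rms 0.38 797 med 0.3
open [614.76 238.7  155.     2.89   0.  ] rms 0.38 799 med 0.3
lid [626.49   8.8  155.     3.19   9.06] rms 0.44 657 med 0.2
b top [601.99077012   7.63836437 197.4882945 ] axis [-0.49943904 -0.02367802  0.8660254 ]
lida [ 4.4084e+02 -6.9510e+01  0.0000e+00  1.0000e-02  0.0000e+00] rms 0.32 599 med 0.2
[ 4.40838140e+02 -6.95144657e+01  0.00000000e+00  9.29497253e-03
  0.00000000e+00]
```

View pics/fit_a.png

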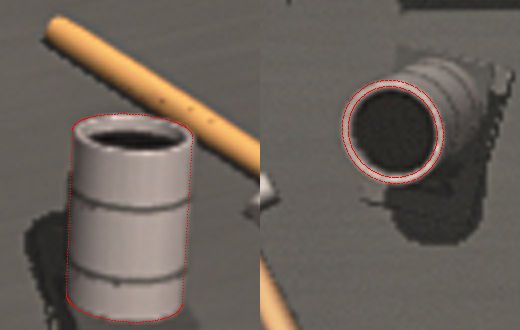

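View pics/fit_l.png

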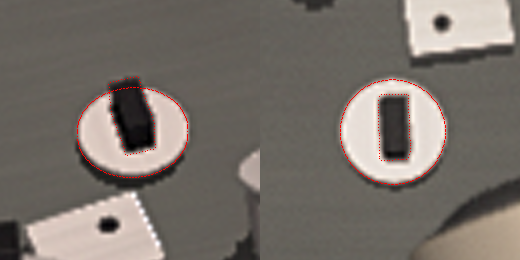

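Candidates, with scene pixels:
- **Open tin:** the steel one at (423,240). The purple (368,180) and green (390,140) ones are look-alikes to leave alone.
- **Proud lid:** the middle tin at (350,245) shows a dark gap under its flange in the close crop. The left tin at (277,275) has no gap, so it is tin_c.
- **Loose lid:** the one at (307,226).

Next I plan the approach to lid_b.

```bash
cat > plan.py <<'E'
import numpy as np
from scipy.spatial.transform import Rotation as Ro
from plant import bot
def axis(a): return np.array([.5*np.cos(a),.5*np.sin(a),np.sqrt(.75)])
def Rt(ax,yl): # tool y=-ax, tool z=yl (level)
    y=-np.array(ax); z=np.array(yl); return np.c_[np.cross(y,z),y,z]
def left(p,R):
    o=bot.get_obs(); Rc=Ro.from_euler('xyz',o['tcp_rot']).as_matrix()
    print('t',round(o['time'],2),'pos',np.round(o['tool_pos'],1),'F',np.round(o['contact_force'],1),'w',round(o['grip_width'],1))
    print('shift tool',np.round(Rc.T@(np.array(p)-o['tool_pos']),1),'rotvec deg',np.round(Ro.from_matrix(Rc.T@R).as_rotvec(degrees=True),2))
    return Rc
def axes_b(): a=3.19; return axis(a),Rt(axis(a),[-np.sin(a),np.cos(a),0])
def axes_a(): a=2.89; return axis(a),Rt(axis(a),[-np.sin(a),np.cos(a),0])
TB=np.array([602,7.6,197.5]); MA=np.array([614.7,238.8,154.7])
E
python3 - <<'E'
from plan import *
print([x for x in dir(bot) if x[0]!='_'])
ax,R=axes_b(); print(R)
p=TB+102*ax; print(p); left(p,R)
E
```

```text
['Unreachable', 'close_job', 'finger_overhang', 'get_obs']
[[-0.86501094  0.4994143   0.04838844]
 [-0.04190562  0.02419422 -0.99882859]
 [-0.5        -0.8660254   0.        ]]
[551.05974175   5.13218939 285.83459119]
t 0.8 pos [ 229.2 -472.4  248.8] F [-0.5  1.2 -0. ] w 91.6
shift tool [-498.   -37.1 -289.1] rotvec deg [ 6.04 22.58 29.59]
```

Request:
send_rows(moves=[[[0,-40,0],[0,0,0],0],[[-25,-10,-15],[0,0,0],0],[[-50,0,-29],[0,0,0],0],[[-50,0,-29],[0,0,0],0],[[-50,0,-29],[0,0,0],0],[[-50,0,-29],[0,0,0],0],[[-50,0,-29],[0,0,0],0],[[-50,0,-29],[0,0,0],0],[[-50,0,-29],[0,0,0],0],[[-50,0,-29],[0,0,0],0],[[0,0,0],[1.5,5.6,7.4],0],[[0,0,0],[1.5,5.6,7.4],0],[[0,0,0],[1.5,5.6,7.4],0],[[0,0,0],[1.5,5.6,7.4],0]])

```text
time: 2.55
tool_pos: [515.3, -50.8, 300.1]
tcp_rot: [-1.573, 0.542, -3.101]
contact_force: [-0.6, 0.7, -0.2]
grip_width: 0.4
```

Run:
```python
from plan import *
ax,R=axes_b(); left(TB+72*ax,R)
```

```text
t 2.55 pos [515.3 -50.8 300.1] F [-0.6  0.7 -0.2] w 0.4
shift tool [-24.6  61.9 -54.4] rotvec deg [-0.12 -0.38 -1.05]
```

Request:
send_rows(moves=[[[-12,0,-30],[0,-0.4,-1],0],[[-12,0,-24],[0,0,0],0],[[0,30,0],[0,0,0],0],[[0,30,0],[0,0,0],0],[[0,0,0],[0,0,0],0]])

```text
time: 3.18
tool_pos: [561.8, 7.1, 259.4]
tcp_rot: [-1.57, 0.525, -3.096]
contact_force: [-0.6, 0.8, -0.4]
grip_width: 0.7
```

Run:
```python
from plan import *
import cv2
from plant import viewer
ax,R=axes_b(); left(TB+32*ax,R)
a=viewer.capture('scene')[170:290,290:410]; b=viewer.capture('top')[90:210,255:375]
cv2.imwrite('pics/b1.png',np.hstack([cv2.resize(x,(390,390),interpolation=cv2.INTER_CUBIC) for x in(a,b)]))
```

```text
t 3.17 pos [561.8   7.1 259.4] F [-0.6  0.8 -0.4] w 0.7
shift tool [-3.8 41.7  1.4] rotvec deg [-0.16 -0.16 -0.07]
```

View pics/b1.png

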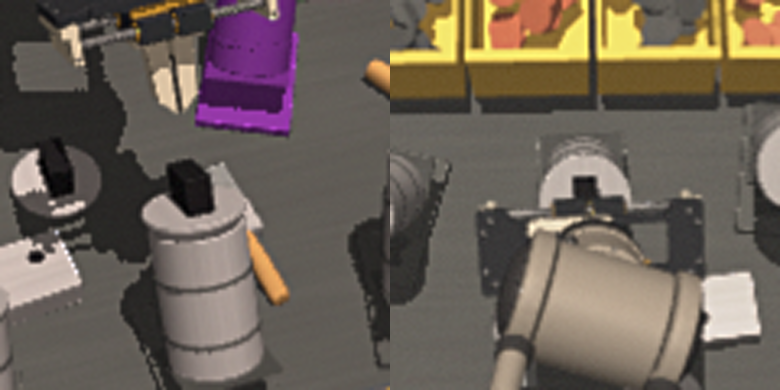

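Request:
send_rows(moves=[[[-4,15,1],[0,0,0],0],[[0,15,0],[0,0,0],0],[[0,8,0],[0,0,0],0],[[0,4,0],[0,0,0],0],[[0,0,0],[0,0,0],0]])

```text
time: 3.9
tool_pos: [588.8, 6.2, 227.4]
tcp_rot: [-1.568, 0.532, -3.097]
contact_force: [-0.1, 0.5, 0.0]
grip_width: 0.2
```

Run:
```python
from plan import *
ax,R=axes_b(); left(TB+22*ax,R)
```

```text
t 3.9 pos [588.8   6.2 227.4] F [-0.1  0.5  0. ] w 0.2
shift tool [ 3.6 10.5 -0.8] rotvec deg [-0.28 -0.17 -0.47]
```

Request:
send_rows(moves=[[[3,4,-0.5],[0,0,-0.5],0],[[0,4,0],[0,0,0],0],[[0,3,0],[0,0,0],0]])

```text
time: 4.28
tool_pos: [591.9, 6.8, 216.5]
tcp_rot: [-1.567, 0.524, -3.097]
contact_force: [-0.3, 0.4, 0.3]
grip_width: 0.3
```

Request:
send_rows(moves=[[[0,2,0],[0,0,0],0]])

```text
time: 4.4
tool_pos: [592.9, 6.9, 214.8]
tcp_rot: [-1.567, 0.524, -3.096]
contact_force: [-5.7, -1.1, 5.8]
grip_width: 0.5
```

Request:
send_rows(moves=[[[0,2,0],[0,0,0],0]])

```text
time: 4.53
tool_pos: [593.7, 6.9, 213.3]
tcp_rot: [-1.567, 0.524, -3.096]
contact_force: [-5.5, -0.0, 4.1]
grip_width: 0.4
```

Request:
send_rows(moves=[[[0,2,0],[0,0,0],0]])

```text
time: 4.65
tool_pos: [594.5, 7.0, 212.0]
tcp_rot: [-1.567, 0.524, -3.096]
contact_force: [-6.5, -0.2, 6.0]
grip_width: 0.5
```

Request:
send_rows(moves=[[[0,2,0],[0,0,0],0]])

```text
time: 4.78
tool_pos: [595.3, 7.0, 210.7]
tcp_rot: [-1.567, 0.524, -3.096]
contact_force: [-5.5, -0.4, 5.2]
grip_width: 0.1
```

Request:
send_rows(moves=[[[0,2,0],[0,0,0],0]])

```text
time: 4.9
tool_pos: [596.0, 7.0, 209.4]
tcp_rot: [-1.567, 0.524, -3.095]
contact_force: [-5.7, -1.1, 6.6]
grip_width: 0.6
```

Request:
send_rows(moves=[[[0,1.5,0],[0,0,0],0]])

```text
time: 5.03
tool_pos: [596.6, 7.0, 208.5]
tcp_rot: [-1.566, 0.524, -3.095]
contact_force: [-5.4, 0.4, 6.8]
grip_width: 0.2
```

Request:
send_rows(moves=[[[0,1.5,0],[0,0,0],0]])

```text
time: 5.15
tool_pos: [597.1, 7.0, 207.6]
tcp_rot: [-1.566, 0.525, -3.095]
contact_force: [-5.9, -0.1, 5.0]
grip_width: 0.3
```

Request:
send_rows(moves=[[[0,1.5,0],[0,0,0],0]])

```text
time: 5.28
tool_pos: [597.5, 7.1, 206.9]
tcp_rot: [-1.566, 0.525, -3.094]
contact_force: [-13.7, -2.0, 14.8]
grip_width: 0.3
```

Request:
send_rows(moves=[[[0,1.5,0],[0,0,0],0]])

```text
time: 5.4
tool_pos: [597.6, 7.1, 206.8]
tcp_rot: [-1.566, 0.525, -3.094]
contact_force: [-18.5, -1.7, 19.7]
grip_width: 0.4
```

Request:
send_rows(moves=[[[0,1.3,0],[0,0,0],0],[[0,1.3,0],[0,0,0],0],[[0,1.3,0],[0,0,0],0]])

```text
time: 5.78
tool_pos: [597.5, 7.1, 206.9]
tcp_rot: [-1.564, 0.526, -3.092]
contact_force: [-12.6, -1.1, 12.1]
grip_width: 0.1
```

Request:
send_rows(moves=[[[0,-15,0],[0,0,0],0],[[0,-40,0],[0,0,0],91.8],[[0,-40,0],[0,0,0],91.8],[[0,-40,0],[0,0,0],91.8]])

```text
time: 6.28
tool_pos: [527.2, 4.6, 325.6]
tcp_rot: [-1.565, 0.522, -3.093]
contact_force: [0.9, 0.6, 0.4]
grip_width: 26.0
```

Run:
```python
from plan import *
y=np.array([0,0,-1.]); z=np.array([0,-1.,0]); a=0.009
z=np.array([np.sin(a),-np.cos(a),0]); R=np.c_[np.cross(y,z),y,z]; print(R)
Rc=left([440.8,-69.5,140],R)
p=np.array([440.8,-69.5,300]);o=bot.get_obs(); print(p-o['tool_pos'], R.T@(np.array([440.8,-69.5,140])-o['tool_pos']))
```

```text
[[-0.9999595   0.          0.00899988]
 [-0.00899988  0.         -0.9999595 ]
 [-0.         -1.          0.        ]]
t 6.28 pos [527.2   4.6 325.6] F [0.9 0.6 0.4] w 26.0
shift tool [170.5 116.4  69.1] rotvec deg [  0.29   2.16 -29.93]
[-86.37245495 -74.07167657 -25.61981739] [ 87.03559298 185.61981739  73.29133509]
```

Request:
send_rows(moves=[[[0,0,0],[0.1,0.7,-10],91.8],[[0,0,0],[0.1,0.7,-10],91.8],[[0,0,0],[0.1,0.7,-9.9],91.8],[[29,25,25],[0,0,0],91.8],[[29,40,24],[0,0,0],91.8],[[29,50,24],[0,0,0],91.8],[[0,50,0],[0,0,0],91.8],[[0,20,0],[0,0,0],91.8],[[0,0,0],[0,0,0],91.8]])

```text
time: 7.4
tool_pos: [439.1, -73.5, 146.7]
tcp_rot: [-1.564, 0.002, -3.136]
contact_force: [-0.1, -0.4, -0.1]
grip_width: 91.6
```

```bash
cat >> plan.py <<'E'
a_=0.009; RL=np.c_[[-np.cos(a_),-np.sin(a_),0],[0,0,-1.],[np.sin(a_),-np.cos(a_),0]]
E
python3 - <<'E'
from plan import *
import cv2
from plant import viewer
left([440.8,-69.5,50],RL)
a=viewer.capture('scene')[160:290,240:370]; 
a2=viewer.capture('top')[140:260,270:390]
cv2.imwrite('pics/l1.png',np.hstack([cv2.resize(x,(390,390),interpolation=cv2.INTER_CUBIC) for x in(a,a2)]))
E
```

```text
t 7.4 pos [439.1 -73.5 146.7] F [-0.1 -0.4 -0.1] w 91.6
shift tool [-1.5 96.7 -4.6] rotvec deg [-0.37 -0.21 -0.13]
```

View pics/l1.png

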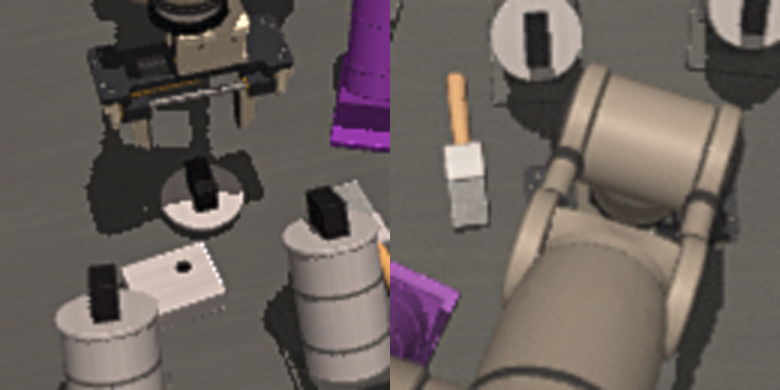

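Request:
send_rows(moves=[[[-1.5,30,-4.6],[-0.4,-0.2,0],91.8],[[0,30,0],[0,0,0],91.8],[[0,20,0],[0,0,0],91.8],[[0,10,0],[0,0,0],91.8],[[0,2,0],[0,0,0],91.8]])

```text
time: 8.12
tool_pos: [449.6, -70.7, 61.2]
tcp_rot: [-1.565, 0.022, -3.131]
contact_force: [-0.5, -0.9, 0.7]
grip_width: 92.1
```

Run:
```python
from plan import *
left([440.8,-69.5,50],RL)
```

```text
t 8.12 pos [449.6 -70.7  61.2] F [-0.5 -0.9  0.7] w 92.1
shift tool [ 9.  11.  -1.4] rotvec deg [-0.36  0.11 -1.27]
```

Request:
send_rows(moves=[[[9,0,-1.4],[-0.4,0,-1.3],91.8],[[0,6,0],[0,0,0],91.8],[[0,4,0],[0,0,0],91.8],[[0,0,0],[0,0,0],91.8]])

```text
time: 8.62
tool_pos: [441.2, -69.7, 52.3]
tcp_rot: [-1.571, 0.002, -3.131]
contact_force: [1.1, -0.3, -0.5]
grip_width: 92.0
```

Run:
```python
from plan import *
left([440.8,-69.5,50],RL)
```

```text
t 8.62 pos [441.2 -69.7  52.3] F [ 1.1 -0.3 -0.5] w 92.0
shift tool [ 0.4  2.3 -0.2] rotvec deg [-0.01  0.12 -0.09]
```

Request:
send_rows(moves=[[[0,3,0],[0,0,0],91.8],[[0,0,0],[0,0,0],60],[[0,0,0],[0,0,0],20],[[0,0,0],[0,0,0],15],[[0,0,0],[0,0,0],15],[[0,0,0],[0,0,0],15],[[0,0,0],[0,0,0],15]])

```text
time: 9.5
tool_pos: [441.5, -69.8, 49.3]
tcp_rot: [-1.571, 0.002, -3.131]
contact_force: [0.1, 0.7, 0.2]
grip_width: 36.2
```

Request:
send_rows(moves=[[[0,0,0],[0,0,0],15],[[0,-10,0],[0,0,0],15],[[0,-30,0],[0,0,0],15]])

```text
time: 9.88
tool_pos: [439.7, -69.2, 88.8]
tcp_rot: [-1.572, -0.003, -3.131]
contact_force: [1.6, 0.2, -1.3]
grip_width: 24.0
```

Run:
```python
from plan import *
import cv2
from plant import viewer
o=bot.get_obs(); print(o['contact_force'],o['grip_width'])
a=viewer.capture('scene')[160:290,240:370]; 
cv2.imwrite('pics/l2.png',cv2.resize(a,(560,560),interpolation=cv2.INTER_CUBIC))
```

```text
[ 1.56494186  0.16870568 -1.3146288 ] 24.02043010151049
```

View pics/l2.png

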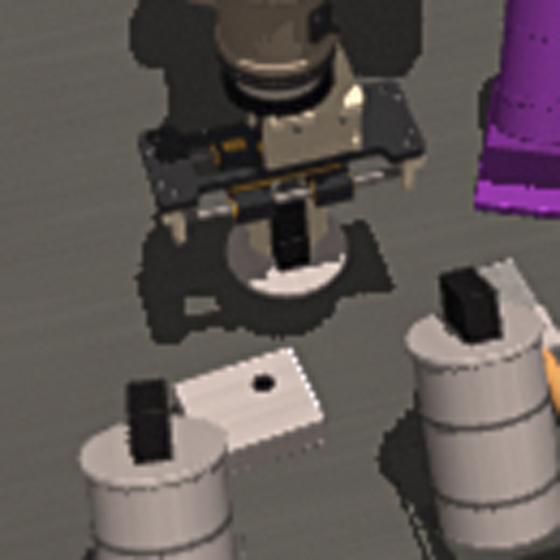

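Request:
send_rows(moves=[[[0,-40,0],[0,0,0],15],[[0,-50,0],[0,0,0],15],[[0,-50,0],[0,0,0],15],[[0,-50,0],[0,0,0],15],[[0,0,0],[0,0,0],15]])

```text
time: 10.55
tool_pos: [440.4, -69.5, 290.3]
tcp_rot: [-1.569, 0.005, -3.13]
contact_force: [0.8, 0.0, -2.5]
grip_width: 24.2
```

Run:
```python
from plan import *
ax,R=axes_a(); 
p=MA+111*ax; print(p); left(p,R)
```

```text
[560.94729739 252.61654666 250.82881982]
t 10.55 pos [440.4 -69.5 290.3] F [ 0.8  0.  -2.5] w 24.2
shift tool [-123.9   39.6 -320.9] rotvec deg [ 3.9  14.71 29.53]
```

Request:
send_rows(moves=[[[-8,0,-20],[0,0,0],15],[[-15,0,-40],[0,0,0],15],[[-15,0,-40],[0,0,0],15],[[-15,0,-40],[0,0,0],15],[[-15,0,-40],[0,0,0],15],[[-15,0,-40],[0,0,0],15],[[-15,0,-40],[0,0,0],15],[[-10,0,-25],[0,0,0],15],[[0,0,0],[0.8,2.9,5.9],15],[[0,0,0],[0.8,2.9,5.9],15],[[0,0,0],[0.8,2.9,5.9],15],[[0,0,0],[0.8,2.9,5.9],15],[[0,0,0],[0.8,2.9,5.9],15],[[0,0,0],[0,0,0],15]])

```text
time: 12.3
tool_pos: [537.9, 224.1, 262.9]
tcp_rot: [-1.549, 0.5, 2.897]
contact_force: [0.3, 0.0, -2.6]
grip_width: 23.7
```

Run:
```python
from plan import *
ax,R=axes_a(); 
p=MA+111*ax; left(p,R)
```

```text
t 12.3 pos [537.9 224.1 262.9] F [ 0.3  0.  -2.6] w 23.7
shift tool [ -7.8  17.3 -33.6] rotvec deg [-1.06  0.36  1.36]
```

Request:
send_rows(moves=[[[-4,0,-16],[-1,0.3,1.3],15],[[-4,4,-16],[0,0,0],15],[[0,8,-2],[0,0,0],15],[[0,0,0],[0,0,0],15]])

```text
time: 12.8
tool_pos: [561.2, 255.3, 254.0]
tcp_rot: [-1.57, 0.519, 2.892]
contact_force: [-0.9, 0.2, -2.2]
grip_width: 24.0
```

Run:
```python
from plan import *
import cv2
from plant import viewer
ax,R=axes_a(); 
p=MA+111*ax; left(p,R)
for n in('scene','top'): cv2.imwrite(f'pics/{n}1.png',viewer.capture(n))
a=cv2.imread('pics/scene1.png')[110:260,340:490];b=cv2.imread('pics/top1.png')[90:240,180:330]
cv2.imwrite('pics/a1.png',np.hstack([cv2.resize(x,(400,400),interpolation=cv2.INTER_CUBIC) for x in(a,b)]))
```

```text
t 12.8 pos [561.2 255.3 254. ] F [-0.9  0.2 -2.2] w 24.0
shift tool [1.2 2.9 2.7] rotvec deg [-0.    0.1   0.28]
```

View pics/a1.png

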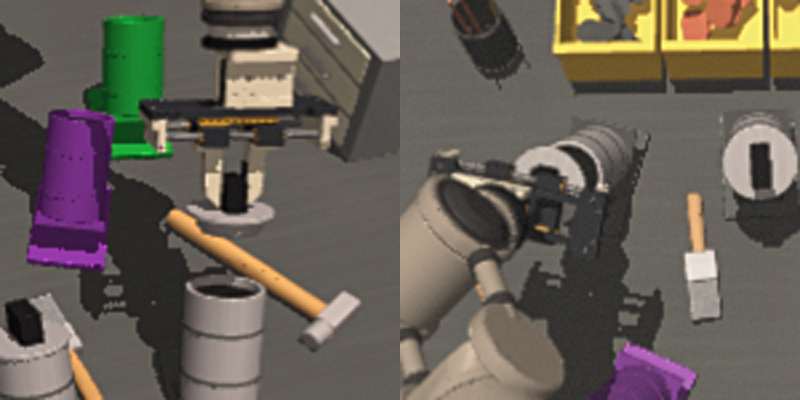

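Run:
```python
from fit import *
o=bot.get_obs(); Rc=Ro.from_euler('xyz',o['tcp_rot']).as_matrix()
out=[]
for off in(49.3,44,):
    im=cv2.resize(cv2.imread('pics/scene1.png'),None,fx=6,fy=6,interpolation=cv2.INTER_CUBIC)
    org=o['tool_pos']+Rc[:,1]*off
    F=np.c_[-Rc[:,0],Rc[:,2]*-1*-1,-Rc[:,1]]
    for P in(circ(45,24),circ(45,18),circ(31,0)):
        uv=proj('scene',org+P@F.T)*6+2.5; cv2.polylines(im,[np.round(uv).astype(int)],True,(0,0,255),1)
    g=np.array([[x,y,z] for z in(24,58) for x,y in((25,12),(25,-12),(-25,-12),(-25,12))])
    uv=np.round(proj('scene',org+g@F.T)*6+2.5).astype(int)
    cv2.polylines(im,[uv[:4]],True,(0,255,0),1);cv2.polylines(im,[uv[4:]],True,(0,255,0),1)
    MAc=[614.7,238.8,154.7]; uv=proj('scene',np.array(MAc)+circ(42,0)@frame(2.89).T)*6+2.5; cv2.polylines(im,[np.round(uv).astype(int)],True,(255,0,0),1)
    out.append(im[155*6:230*6,395*6:460*6])
cv2.imwrite('pics/ov1.png',np.hstack(out))
```

View pics/ov1.png

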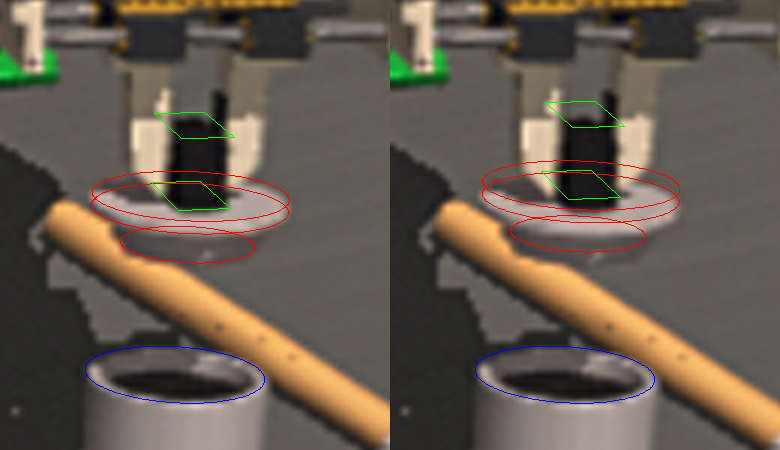

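Request:
send_rows(moves=[[[1,15,2.5],[0,0,0.3],15],[[0,18,0],[0,0,0],15],[[0,10,0],[0,0,0],15],[[0,3,0],[0,0,0],15],[[0,0,0],[0,0,0],15]])

```text
time: 13.52
tool_pos: [583.4, 246.3, 213.9]
tcp_rot: [-1.572, 0.526, 2.89]
contact_force: [-0.0, 0.2, -1.9]
grip_width: 23.7
```

```bash
cat > ov.py <<'E'
from fit import *
import sys
def ov(off,name):
    o=bot.get_obs(); Rc=Ro.from_euler('xyz',o['tcp_rot']).as_matrix(); im0=viewer.capture('scene')
    im=cv2.resize(im0,None,fx=6,fy=6,interpolation=cv2.INTER_CUBIC); raw=im.copy()
    org=o['tool_pos']+Rc[:,1]*off
    F=np.c_[-Rc[:,0],Rc[:,2],-Rc[:,1]]
    for P in(circ(45,24),circ(45,18)):
        uv=proj('scene',org+P@F.T)*6+2.5; cv2.polylines(im,[np.round(uv).astype(int)],True,(0,0,255),1)
    uv=proj('scene',np.array([614.7,238.8,154.7])+circ(42,0)@frame(2.89).T)*6+2.5; cv2.polylines(im,[np.round(uv).astype(int)],True,(255,0,0),1)
    cv2.imwrite(name,np.hstack([x[165*6:245*6,392*6:457*6] for x in(im,raw)]))
E
python3 - <<'E'
from plan import *
ax,R=axes_a(); left(MA+62*ax,R)
from ov import ov; ov(54,'pics/ov2.png')
E
```

```text
t 13.53 pos [583.4 246.3 213.9] F [-0.   0.2 -1.9] w 23.7
shift tool [ 1.8  5.3 -0.5] rotvec deg [ 0.06 -0.   -0.14]
```

View pics/ov2.png

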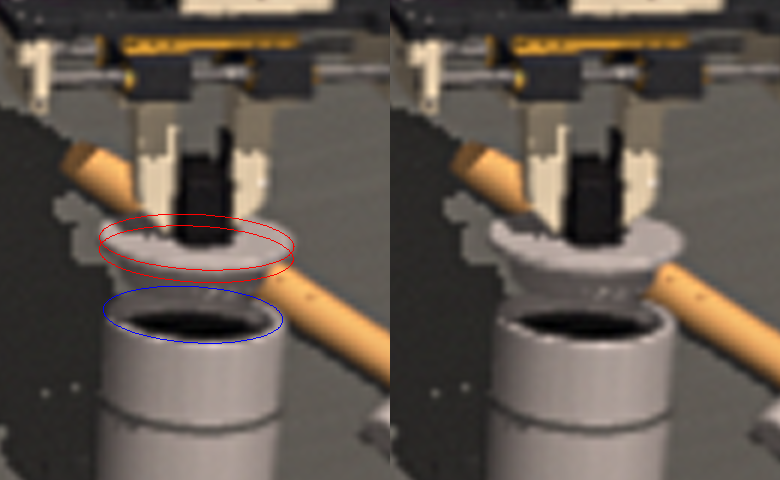

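Run:
```python
from fit import *
import fit
for az in(2.7,2.8,2.9,3.0,3.1): fit.fit('open',[615,239,155,az,0],[0,1,2],its=10)
# flange in hand: free tilt, scene only
import cv2
fit.G['scene']=cv2.cvtColor(viewer.capture('scene'),cv2.COLOR_BGR2GRAY).astype(float)
o=bot.get_obs(); Rc=Ro.from_euler('xyz',o['tcp_rot']).as_matrix()
def lc(p):
    R=Rc@Ro.from_rotvec([p[3],0,p[4]]).as_matrix(); F=np.c_[-R[:,0],R[:,2],-R[:,1]]
    org=o['tool_pos']+Rc@np.array(p[:3])
    c=hullpts('scene',org+np.r_[circ(45,24),circ(45,18)]@F.T,np.ones(480,bool))
    c=[q for q in c if q[1][1]>-0.5]   # lower part and sides: unobstructed
    return [('scene',c,1)]
fit.curves=lambda k,p,h=0: lc(p)
fit.fit('hand',[0,54,0,0,0],[0,1,2])
q=fit.fit('hand',[0,54,0,0,0],[0,1,2,3]);q=fit.fit('hand',[0,54,0,0,0],[1,2,3,4])
```

```text
open [615.06 239.19 154.84   2.7    0.  ] rms 0.57 708 med 0.5
open [615.14 239.53 154.59   2.8    0.  ] rms 0.53 777 med 0.4
open [614.66 238.64 154.6    2.9    0.  ] rms 0.38 798 med 0.3
open [614.54 238.02 154.18   3.     0.  ] rms 0.51 778 med 0.4
open [614.85 238.22 153.47   3.1    0.  ] rms 0.5 717 med 0.5
hand [ 65.25  69.85 -17.99   0.     0.  ] rms 0.35 133 med 0.29
hand [ 5.797e+01  6.750e+01 -1.524e+01  2.000e-02  0.000e+00] rms 0.35 133 med 0.3
hand [ 0.   44.6   2.06  0.22  0.66] rms 0.38 135 med 0.11
```

Run:
```python
from fit import *
import fit
im=viewer.capture('scene')
fit.G['scene']=cv2.cvtColor(im,cv2.COLOR_BGR2GRAY).astype(float)
o=bot.get_obs(); Rc=Ro.from_euler('xyz',o['tcp_rot']).as_matrix()
def lc(p):
    R=Rc@Ro.from_rotvec([p[3],0,p[4]]).as_matrix(); F=np.c_[-R[:,0],R[:,2],-R[:,1]]
    # rotate about grasp point (3 ahead of TCP)
    org=o['tool_pos']+Rc@np.array([p[0],3,p[2]])+R@np.array([0,p[1]-3,0])
    c=hullpts('scene',org+np.r_[circ(45,24),circ(45,18)]@F.T,np.ones(480,bool))
    return [('scene',[q for q in c if q[1][1]>-0.2],1)]
fit.curves=lambda k,p,h=0: lc(p)
for fr in([1,2],[1,2,3],[1,2,4],[1,2,3,4]): 
    for w in (3,): q=fit.fit('hand',[0,54,0,0,0],fr,w0=w); print(q[3:])
big=cv2.resize(im,None,fx=6,fy=6,interpolation=cv2.INTER_CUBIC)
B=[]
for pp in (fit.fit('hand',[0,54,0,0,0],[1,2],w0=3),fit.fit('hand',[0,54,0,0,0],[1,2,3],w0=3)):
    b=big.copy()
    for q,_ in lc(pp)[0][1]: b[tuple(np.round(q*6+2.5).astype(int)[::-1])]=(0,0,255)
    B.append(b[165*6:245*6,392*6:457*6])
cv2.imwrite('pics/hand.png',np.hstack(B))
```

```text
hand [ 0.   47.9  -0.08  0.    0.  ] rms 0.48 124 med 0.45
[0. 0.]
hand [ 0.000e+00  4.795e+01 -5.200e-01 -2.000e-02  0.000e+00] rms 0.42 122 med 0.33
[-0.01503952  0.        ]
hand [ 0.   46.13 -6.54  0.    0.71] rms 0.43 94 med 0.2
[0.       0.712205]
hand [ 0.   44.54 -0.06  0.22  0.72] rms 0.27 120 med 0.17
[0.22114262 0.72015096]
hand [ 0.   47.9  -0.08  0.    0.  ] rms 0.48 124 med 0.45
hand [ 0.000e+00  4.795e+01 -5.200e-01 -2.000e-02  0.000e+00] rms 0.42 122 med 0.33
```

View pics/hand.png

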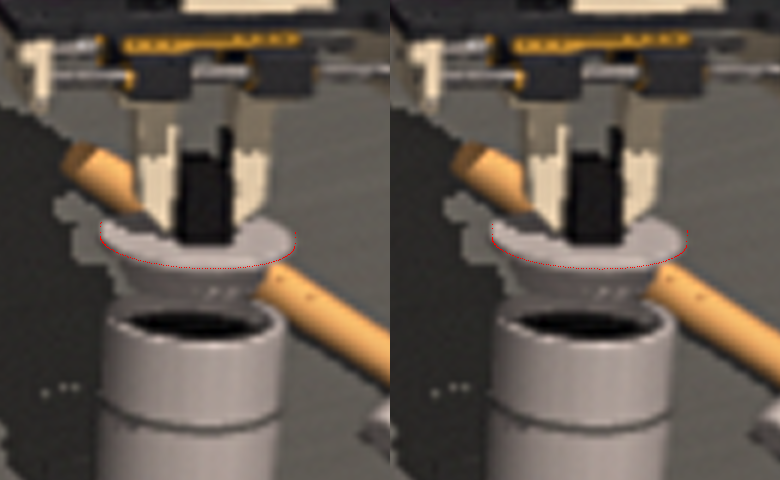

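Request:
send_rows(moves=[[[2,6,-0.5],[0,0,0],15],[[0,5,0],[0,0,0],15],[[0,0,0],[0,0,0],15]])

```text
time: 14.05
tool_pos: [587.4, 246.4, 203.9]
tcp_rot: [-1.573, 0.528, 2.89]
contact_force: [0.3, 0.1, -1.5]
grip_width: 23.7
```

Run:
```python
from plan import *
ax,R=axes_a(); left(MA+49*ax,R)
from ov import ov; ov(49,'pics/ov3.png')
```

```text
t 14.05 pos [587.4 246.4 203.9] F [ 0.3  0.1 -1.5] w 23.7
shift tool [0.1 7.7 0.6] rotvec deg [ 0.14  0.   -0.23]
```

View pics/ov3.png

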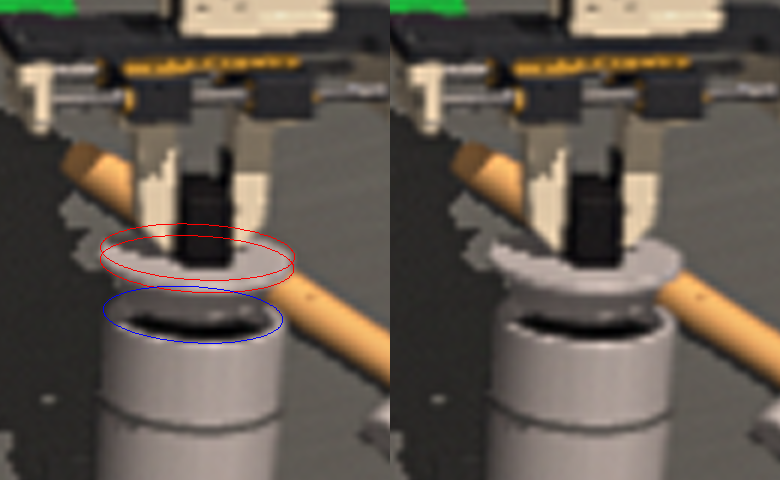

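Request:
send_rows(moves=[[[0,5,0.5],[0,0,-0.2],15],[[0,4,0],[0,0,0],15],[[0,0,0],[0,0,0],15]])

```text
time: 14.48
tool_pos: [592.0, 244.7, 195.8]
tcp_rot: [-1.574, 0.524, 2.89]
contact_force: [0.2, -0.2, -2.1]
grip_width: 23.7
```

Run:
```python
from plan import *
ax,R=axes_a(); left(MA+39*ax,R)
```

```text
t 14.47 pos [592.  244.7 195.8] F [ 0.2 -0.2 -2.1] w 23.7
shift tool [0.3 8.3 0.1] rotvec deg [ 0.15 -0.   -0.04]
```

Request:
send_rows(moves=[[[0.3,3,0],[0,0,0],15],[[0,3,0],[0,0,0],15]])

```text
time: 14.72
tool_pos: [594.3, 245.3, 191.1]
tcp_rot: [-1.576, 0.524, 2.889]
contact_force: [-4.1, 6.1, -1.2]
grip_width: 23.9
```

Request:
send_rows(moves=[[[0,2,0],[0,0,0],15]])

```text
time: 14.85
tool_pos: [594.9, 245.5, 189.1]
tcp_rot: [-1.576, 0.524, 2.89]
contact_force: [-0.9, -0.6, -2.1]
grip_width: 24.0
```

Request:
send_rows(moves=[[[0,2,0],[0,0,0],15]])

```text
time: 14.98
tool_pos: [595.7, 245.3, 187.6]
tcp_rot: [-1.576, 0.524, 2.89]
contact_force: [-5.9, 0.7, 3.9]
grip_width: 23.9
```

Request:
send_rows(moves=[[[0,2,0],[0,0,0],15]])

```text
time: 15.1
tool_pos: [596.5, 245.1, 186.4]
tcp_rot: [-1.576, 0.524, 2.89]
contact_force: [-7.5, 2.3, 4.2]
grip_width: 23.9
```

Request:
send_rows(moves=[[[0,2,0],[0,0,0],15]])

```text
time: 15.22
tool_pos: [597.1, 244.9, 185.1]
tcp_rot: [-1.576, 0.524, 2.889]
contact_force: [-7.1, 1.3, 4.4]
grip_width: 23.7
```

Request:
send_rows(moves=[[[0,2,0],[0,0,0],15]])

```text
time: 15.35
tool_pos: [597.7, 244.7, 183.9]
tcp_rot: [-1.576, 0.524, 2.889]
contact_force: [-6.7, 1.6, 4.3]
grip_width: 23.8
```

Run:
```python
from plan import *
ax,R=axes_a(); left(MA+31*ax,R)
```

```text
t 15.35 pos [597.7 244.7 183.9] F [-6.7  1.6  4.3] w 23.8
shift tool [-0.9  3.3  1.5] rotvec deg [ 0.28 -0.03 -0.05]
```

Request:
send_rows(moves=[[[0,2,0],[0,0,0],15]])

```text
time: 15.48
tool_pos: [598.3, 244.6, 182.8]
tcp_rot: [-1.576, 0.525, 2.889]
contact_force: [-7.2, 2.4, 4.4]
grip_width: 23.9
```

Request:
send_rows(moves=[[[0,2,0],[0,0,0],15]])

```text
time: 15.6
tool_pos: [599.0, 244.5, 181.7]
tcp_rot: [-1.576, 0.525, 2.889]
contact_force: [-7.2, 1.7, 5.4]
grip_width: 23.9
```

Request:
send_rows(moves=[[[0,1.5,0],[0,0,0],15]])

```text
time: 15.72
tool_pos: [599.2, 244.4, 181.4]
tcp_rot: [-1.576, 0.525, 2.889]
contact_force: [-14.2, 2.8, 10.9]
grip_width: 23.5
```

Request:
send_rows(moves=[[[0,1.5,0],[0,0,0],15]])

```text
time: 15.85
tool_pos: [599.2, 244.5, 181.4]
tcp_rot: [-1.576, 0.526, 2.889]
contact_force: [-14.6, 2.3, 12.2]
grip_width: 23.9
```

Request:
send_rows(moves=[[[0,2,0],[0,0,0],15],[[0,2,0],[0,0,0],15]])

```text
time: 16.1
tool_pos: [599.3, 244.5, 181.3]
tcp_rot: [-1.576, 0.527, 2.889]
contact_force: [-16.2, 2.3, 13.0]
grip_width: 23.8
```

Request:
send_rows(moves=[[[0,2.5,0],[0,0,0],15],[[0,2.5,0],[0,0,0],15],[[0,2.5,0],[0,0,0],15]])

```text
time: 16.48
tool_pos: [599.4, 244.6, 181.2]
tcp_rot: [-1.576, 0.529, 2.888]
contact_force: [-19.1, 2.1, 17.0]
grip_width: 23.8
```

Run:
```python
from plan import *
ax,R=axes_a(); left(MA+31*ax,R)
from ov import ov; ov(50,'pics/ov4.png')
```

```text
t 16.48 pos [599.4 244.6 181.2] F [-19.1   2.1  17. ] w 23.8
shift tool [-0.9  0.   1.8] rotvec deg [ 0.23 -0.09 -0.3 ]
```

View pics/ov4.png

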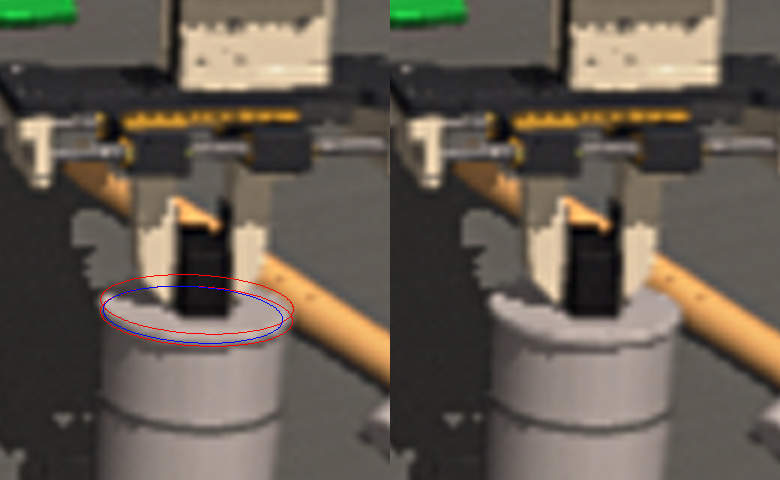

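Request:
send_rows(moves=[[[0,3,0],[0,0,0],15],[[0,3.5,0],[0,0,0],15]])

```text
time: 16.77
tool_pos: [599.5, 244.6, 181.0]
tcp_rot: [-1.576, 0.531, 2.888]
contact_force: [-28.4, 2.7, 27.7]
grip_width: 23.8
```

Request:
send_rows(moves=[[[0,3.5,0],[0,0,0],15],[[0,3.5,0],[0,0,0],15]])

```text
time: 17.02
tool_pos: [599.5, 244.6, 181.0]
tcp_rot: [-1.576, 0.533, 2.887]
contact_force: [-25.5, 2.8, 23.7]
grip_width: 24.2
```

Request:
send_rows(moves=[[[0,0,0],[0,0,0],15],[[0,0,0],[0,0,0],40],[[0,0,0],[0,0,0],60],[[0,0,0],[0,0,0],60],[[0,-10,0],[0,0,0],60],[[0,-30,0],[0,0,0],60],[[0,-30,0],[0,0,0],60],[[0,0,0],[0,0,0],60]])

```text
time: 18.02
tool_pos: [565.1, 253.2, 245.4]
tcp_rot: [-1.577, 0.536, 2.886]
contact_force: [-0.4, -0.7, 0.3]
grip_width: 60.0
```

Run:
```python
from plan import *
ax,R=axes_a(); left(MA+62*ax,R)
from ov import ov; ov(120,'pics/ov5.png')
```

```text
t 18.02 pos [565.1 253.2 245.4] F [-0.4 -0.7  0.3] w 60.0
shift tool [ 1.2 42.3  1.8] rotvec deg [ 0.28 -0.18 -0.72]
```

View pics/ov5.png

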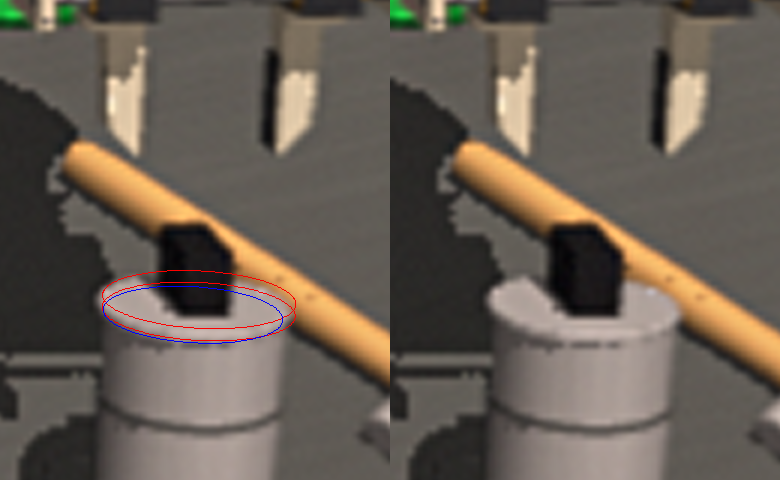

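Request:
send_rows(moves=[[[1,5,1.5],[0,0,-0.7],0],[[0,5,0],[0,0,0],0],[[0,5,0],[0,0,0],0],[[0,5,0],[0,0,0],0],[[0,3,0],[0,0,0],0],[[0,0,0],[0,0,0],0]])

```text
time: 18.82
tool_pos: [575.6, 246.9, 217.4]
tcp_rot: [-1.571, 0.516, 2.888]
contact_force: [-0.7, -0.1, -0.5]
grip_width: 4.8
```

Run:
```python
from plan import *
ax,R=axes_a(); left(MA+62*ax,R)
```

```text
t 18.82 pos [575.6 246.9 217.4] F [-0.7 -0.1 -0.5] w 4.8
shift tool [-3.3 12.2 -1.9] rotvec deg [-0.07 -0.12  0.43]
```

Request:
send_rows(moves=[[[-3,4,-1],[0,0,0.4],0],[[0,4,0],[0,0,0],0],[[0,2,0],[0,0,0],0]])

```text
time: 19.2
tool_pos: [583.8, 246.2, 210.3]
tcp_rot: [-1.571, 0.524, 2.888]
contact_force: [-0.1, 0.2, 0.4]
grip_width: 0.6
```

Request:
send_rows(moves=[[[0,1.5,0],[0,0,0],0]])

```text
time: 19.32
tool_pos: [584.6, 246.0, 208.9]
tcp_rot: [-1.571, 0.524, 2.888]
contact_force: [0.5, 0.0, 0.2]
grip_width: 0.5
```

Request:
send_rows(moves=[[[0,1.5,0],[0,0,0],0]])

```text
time: 19.45
tool_pos: [585.3, 245.8, 207.5]
tcp_rot: [-1.571, 0.524, 2.888]
contact_force: [-0.0, 0.1, 0.4]
grip_width: 0.3
```

Request:
send_rows(moves=[[[0,1.5,0],[0,0,0],0]])

```text
time: 19.58
tool_pos: [585.5, 245.8, 207.3]
tcp_rot: [-1.572, 0.525, 2.887]
contact_force: [-15.9, -0.2, 17.8]
grip_width: 0.3
```

Request:
send_rows(moves=[[[0,2,0],[0,0,0],0],[[0,2,0],[0,0,0],0]])

```text
time: 19.82
tool_pos: [585.5, 245.8, 207.4]
tcp_rot: [-1.573, 0.526, 2.886]
contact_force: [-13.7, -0.0, 14.8]
grip_width: 0.3
```

Request:
send_rows(moves=[[[0,2,0],[0,0,0],0],[[0,2,0],[0,0,0],0]])

```text
time: 20.08
tool_pos: [585.5, 245.8, 207.4]
tcp_rot: [-1.574, 0.527, 2.885]
contact_force: [-13.7, -0.3, 13.0]
grip_width: 0.7
```

Request:
send_rows(moves=[[[0,-15,0],[0,0,0],0],[[0,-40,0],[0,0,0],0],[[0,-40,0],[0,0,0],0],[[20,-40,0],[0,0,0],0],[[0,0,0],[0,0,0],0],[[0,0,0],[0,0,0],0]])

```text
time: 20.82
tool_pos: [500.3, 268.0, 320.0]
tcp_rot: [-1.577, 0.529, 2.884]
contact_force: [0.4, -0.1, -0.8]
grip_width: 0.4
```

Run:
```python
from plan import *
import cv2
from plant import viewer
for n in('scene','top'): cv2.imwrite(f'pics/{n}9.png',viewer.capture(n))
a=cv2.imread('pics/scene9.png')[165:315,300:450]
a0=cv2.imread('pics/top9.png')[90:240,180:330]
cv2.imwrite('pics/end.png',np.hstack([cv2.resize(x,(400,400),interpolation=cv2.INTER_CUBIC) for x in(a,a0)]))
```

```text
(no output)
```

View pics/end.png

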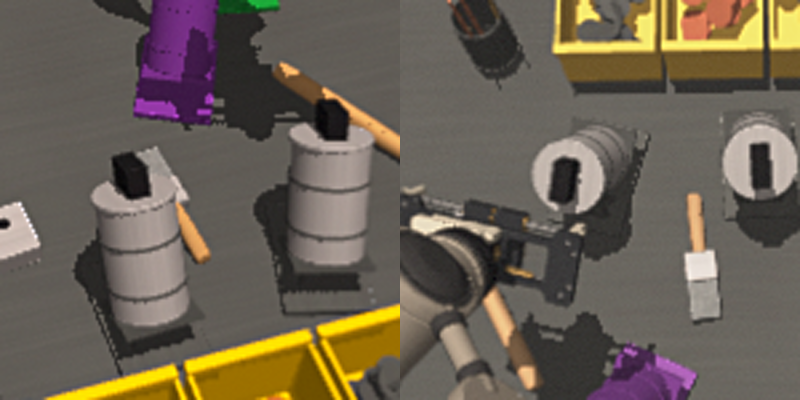

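Run:
```python
from fit import *
import fit
for n in CM: fit.G[n]=cv2.cvtColor(cv2.imread(f'pics/{n}9.png'),cv2.COLOR_BGR2GRAY).astype(float)
fit.fit('lid',[614.7,238.8,154.7,2.89,0],[0,1,2,3])
fit.fit('lid',[626.5,8.8,155,3.19,0],[0,1,2,3])
bot.close_job()
```

```text
lid [612.7  239.17 154.17   2.9    0.  ] rms 0.45 654 med 0.4
lid [626.33   8.76 155.59   3.19   0.  ] rms 0.52 646 med 0.3
the job is handed in; nothing more can be done
```

Both lids are pressed home and the job is handed in, at about 21 s of the 61 s allowed. No verdict came back.

- **Proud lid (middle tin):** I pressed it about 9 mm against a drag of roughly 8–9 N until it met its stop. I then held it there at 17–27 N.
- **Loose lid:** I put it in the open steel tin and pressed it against the disc to a firm stop, then held it at about 37 N. After letting go I pressed again with closed fingers on the grip, at 19–24 N. It did not move further.

**Last checks:** in the final pictures both flanges sit flush with no gap, and the arm is clear of everything. The hammer, brush and block look unmoved; the wrench was outside that last crop.
- **Fit to the pictures:** this puts the loose lid's seat within about 2 mm of where I had measured the tin's mouth. The proud lid's seat is within 1 mm of its rim.
- **Highest wrist force:** the largest reading was about 40 N. Forces were only read at the end of each call.

**Disagreement:** one picture taken while carrying the loose lid suggested it hung about 5 mm lower in the fingers than expected. The arm was probably still settling, and two later pictures agreed with the expected grasp, so I used that.

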